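Plate in the stand, spring clip held open over its edge

TASK

Pick the metal plate off its sloping rest, stand it upright on its long thin edge fully down in the middle of the slotted stand and let go of it. Then take the spring clip off its rail by squeezing its handles and hold it gaping wide over the middle of the plate's top edge, one jaw hanging about 20 mm down on either side and neither touching the plate, so that I can slip a backing strip in. Finish while still holding the clip squeezed open there, and leave the other things on the bench where they are.

Things in the scene. Friction and masses are not known exactly. Their poses are not given: they have to be found in the camera images.
- rest: Fixed sloping plywood rest on a grey base 100 x 100 mm; origin under its centre. Its board (86 mm wide, reaching 55 mm up the plate's lower face) leans 0.60 rad from vertical, top towards its own -x (roughly the robot's right). The plate lies on it, lower edge on a ledge, its upper 45 mm free beyond the board. Rest, stand and rail stand side by side in any order.
- plate_mid (a point): Centre of the loose bare aluminium plate, 10 mm thick (own x) x 110 mm (own y) x 100 mm high (own z; +z points to the edge that becomes its top), about 0.29 kg. At the start it reclines on the rest: own z leans 0.60 rad from vertical roughly towards the robot's right (-y), own y is level, roughly along the world x.
- plate: The same plate; its origin is also its centre.
- stand: Fixed steel stand, base 90 x 110 x 10 mm, origin at the centre of its underside, with a slot along its own y between two 100 mm long walls.
- stand_slot (a point): Centre of the slot's floor, 10 mm above the bench. The slot runs along own y (open at both ends), is 13 mm wide in own x and 32 mm deep; above that flared lips widen to 26 mm and reach to 54 mm above the bench. A plate standing fully down in it has its top edge 110 mm above the bench.
- rail: Fixed clip rail: an upright plywood board 10 mm thick (own x), 120 mm long (own y), top edge 110 mm above the bench, on a dark steel base 70 x 130 mm. Origin at the centre of its underside.
- clip_pivot (a point): Pivot (coil spring) of the loose dark steel spring clip, about 0.12 kg, that starts clipped on the rail's top edge, somewhere along it, jaws down and handles up, its pivot 40 mm above that edge. Own z points up to the handles; handles and jaws open and close along own x; own y is the pivot axis. Two mirrored arms; the jaws are 20 mm wide in y (pads 24 mm).
- clip_mouth (a point): Point midway between the jaw tips, 60 mm below the clip's pivot, same axes. Rubber pads on the lowest 18 mm of the jaws. At the start the jaws bite the 10 mm rail, tips 20 mm below its edge; with the handles squeezed to their stop they gape about 43 mm at the tips.
- clip: The same clip; origin at the pivot. Flat handles, 24 mm wide in y, reach 5 to 50 mm above it: at the start a V, 53 mm over the outside at the top, 38 mm at 20 mm above the pivot; squeezed together to their stop they are parallel, 26 mm over the outside. The squeeze takes 6 N (start) to 9 N (stop) per finger near the handle tops, twice that half-way up.
- clip_arm (a joint): Angle of each clip arm (rad; the two mirror each other): 0 as it starts with the jaws 10 mm apart, 0.28 squeezed to the stop, -0.08 jaws shut.
- collar: Bystander: steel collar, 38 mm across, 18 mm high; origin on its underside; leave alone.
- bolt: Bystander: short thick bolt standing on its head, 46 mm high; origin on its underside; leave alone.
- tape: Bystander: cardboard ring, 90 mm across, 30 mm high; origin on its underside; leave alone.
- tin: Bystander: grey tin, 66 mm across, 90 mm high; origin on its underside; leave alone.
- spanner: Bystander: open-ended spanner, 170 mm long; origin on its underside; leave alone.
- block: Bystander: steel block 50 x 25 x 25 mm; origin on its underside; leave alone.
- driver: Bystander: screwdriver, 180 mm long; origin on its underside; leave alone.

How it is judged:
By the outcome, as a careful person would: the job done as asked, in the order asked, and still so for the second after the job is handed in, while the arm keeps its last pose, push and grip.
It also fails if it takes over 67 s, if anything falls off the work surface, if the arm or the gripper's body presses on something with over 40 N, if the wrist force passes 120 N, or if a joint passes its speed limit or range.

ROBOT

A 6-joint arm with a two-finger parallel gripper is mounted at the origin on the work surface. World frame = base frame: x ahead of the robot, y to its left, z up, the work surface at z = 0. Lengths are in m, angles in rad, forces in N, time in s.
With the tool pointing down it reaches from about 0.35 to 0.85 m from the base axis. Payload 8.1 kg.
Tool frame: the origin (TCP) lies midway between the tips of the shut fingers; the grasp point (between the pads) lies 19 mm behind it (robot.tcp_to_grasp is the distance from the TCP to the grasp point, in m); x points along the fingers, y is the direction in which the jaws open and shut, and the axes are right-handed (so a half turn about x gives the same grasp; the last joint's range is limited). The gripper opens to 93 mm and grips with 3 to 60 N. Pads are 15 mm wide; open, the fingers measure 128 mm over their backs; the gripper's body (75 mm by 188 mm) begins 65 mm behind the grasp point.
Start: joints at [-1.319, 0.13, 1.488, -0, 1.523, -0.085], TCP at [0.198, -0.566, 0.219] pointing down, gripper open.
Joint ranges: [-2.96, 2.96], [-0.89, 2.26], [0.02, 2.5], [-1.34, 4.48], [0, 2.73], [-2.66, 2.66]. Speed limits (rad/s): [2.39, 2.39, 2.79, 3.14, 3.14, 3.14].

INTERFACE

Orientations are given as a rotation vector (axis times angle).
In Python, from plant import robot gives the robot as it stands.
- The arm moves only by the tool play_rows, never from a script. Its argument "plan" is a list of rows, each an object with "slide": the shift along the world's x, y, z as a fraction of full scale, a list of three; "roll": the turn about the world's z as a fraction of full scale; "fingers": the gripper command: -1 is shut, 1 is fully open, values between are in proportion. A call has 1 to 20 rows; each row shifts and turns the commanded pose from where the row before left it; what a row does not reach is not made up. Full scale, the value 1, is 30 mm for a shift and 8 degrees for a turn. A row lasts 1/8 s, in which the tool goes at most 62.5 mm and 10.7 degrees, less where a joint would pass 70% of its speed; a pose out of reach is approached as far as the arm can. A call with a number of a shift or a turn outside -1 to 1 is refused whole. A call with a gripper value outside its range is refused whole. The fingers move at their own pace and stop on an object; "squeeze" is the grip in N (left out, the last holds). Time passes only in rows, so rows that do not move let the fingers close. It gives the time, the measured TCP pose, the force and the opening at its end, in the units of the state.
- robot.read_state(): the state, without advancing time (a new reading comes with each control period).
- robot.read_camera(name): name is "scene" or "top"; returns the picture (400x640x3 uint8, red, green, blue); there is no depth.
- robot.get_calibration(name): a dict with "fx", "fy", "cx", "cy" (pixels), "R" (3x3) and "t" (3): a world point X has camera coordinates R X + t. Camera axes: x right, y down, z forward; pixel columns grow to the right and rows downward; lengths in m; the calibration is good to about 2 mm. A picture is of the moment at which its call begins. get_calibration takes no time and is no camera call.
- robot.close_job(): hands the job in, once; it reports no verdict.
Trained networks look in the newest picture that a camera, given by its name, has taken for a name from the list of things; names that differ only in an ending like _2 or _b are one class to them, and where a whole thing is asked for, a point or a joint stands for the part that bears it (a point fixed in the world has none). Each returns a list of dicts, best first, with "p" (0 to 1); they miss things now and then, are a little off and sometimes report something else, mostly with a low value. They report only what shows in the picture. A call takes as long as a camera call.
- robot.boxes_of(camera, target): "extent" ([centre column, centre row, width, height] in pixels, round what is visible of it).
- robot.regions_of(camera, target): "region" (400x640 bool, what is visible of it) and "extent" ([centre column, centre row, width, height] in pixels, round what is visible of it).
- robot.mark_of(camera, target): "point" ([column, row] in pixels: a listed point, or the origin of a listed thing).
The state is a dict: "t": time; "q": joint angles; "dq": joint speeds; "joint_torque": joint torques, N m; "tool_pos": TCP position; "orientation": TCP orientation; "force": force on the tool from outside, world axes, zero at the start; "wrist_torque": the same for the moment, N m; "opening": finger opening in m.
Only numpy, scipy, OpenCV 4.12 (cv2) and the standard library are available. Lean on these libraries where they do the work, as an engineer would, in place of code of your own. Each camera call takes 0.05 s, during which the arm holds its last target.

## Working session

There is one attempt and no reset: what is moved stays moved. The work goes in short steps, Python scripts to look and compute and a tool call to move; the robot and the scene stay as the last step left them, time stands still between calls to the robot, and variables do not carry over. Pictures are saved under pics/ and viewed, and the job is handed in when it is done.

Besides the shell and the picture viewer there is one more tool, called after "Call:" by a JSON object that holds its "api" and its "payload". play_rows: Moves the arm, as the interface text tells. Its arguments: {"type":"object","properties":{"plan":{"type":"array","items":{"type":"object","properties":{"slide":{"type":"array","items":{"type":"number","minimum":-1,"maximum":1}},"roll":{"type":"number","minimum":-1,"maximum":1},"fingers":{"type":"number"}}}},"squeeze":{"type":"number"}},"required":["plan"]}

```bash
ls; mkdir -p pics; python3 - <<'E'
from plant import robot
import cv2,numpy as np
np.set_printoptions(precision=4,suppress=True)
s=robot.read_state();print({k:np.round(v,4) for k,v in s.items()})
for c in("scene","top"):
    im=robot.read_camera(c);cv2.imwrite(f"pics/{c}0.png",im[:,:,::-1])
    k=robot.get_calibration(c);print(c,k)
    for n in("rest","plate_mid","stand","stand_slot","rail","clip_pivot","clip_mouth"):
        m=robot.mark_of(c,n);print(n,[(np.round(a["point"],1),round(a["p"],2)) for a in m[:2]])
print(robot.read_state()["t"])
E
```

```text
pics
{'t': np.float64(0.0), 'q': array([-1.3194,  0.1312,  1.4893, -0.    ,  1.523 , -0.0854]), 'dq': array([ 0.0009,  0.0007, -0.0002,  0.0005, -0.0016,  0.0009]), 'joint_torque': array([  0.0019, -55.9837, -49.1759,   0.0769,   0.0352,  -0.0001]), 'tool_pos': array([ 0.1981, -0.5657,  0.2176]), 'orientation': array([ 2.0394,  0.3487, -2.0397]), 'force': array([-1.4738, -0.184 ,  0.1266]), 'wrist_torque': array([ 0.0145, -0.0422,  0.0349]), 'opening': np.float64(0.0928)}
scene {'fx': 518.8920959238388, 'fy': 518.8920959238388, 'cx': 316.1019810074531, 'cy': 192.6675019576589, 'R': array([[ 0.6939,  0.7201, -0.001 ],
       [ 0.4888, -0.472 , -0.7337],
       [-0.5288,  0.5086, -0.6795]]), 't': array([-0.3727, -0.2074,  1.3649])}
rest [(array([195.5, 293.4]), 0.72)]
plate_mid [(array([192.8, 274.4]), 0.88), (array([196.1, 294.4]), 0.16)]
stand [(array([376.1, 152.8]), 0.84)]
stand_slot [(array([379. , 146.4]), 0.96), (array([440.8, 218.5]), 0.37)]
rail [(array([292.4, 209.2]), 0.69)]
clip_pivot [(array([279.8, 154. ]), 0.78), (array([283.1, 172.7]), 0.54)]
clip_mouth [(array([282.5, 172.3]), 0.76)]
top {'fx': 479.85889362375383, 'fy': 479.85889362375383, 'cx': 319.562883771042, 'cy': 200.10067997136196, 'R': array([[-0.0101, -0.9999, -0.0119],
       [-0.9878,  0.0119, -0.1555],
       [ 0.1556,  0.0102, -0.9878]]), 't': array([0.0154, 0.569 , 0.999 ])}
rest [(array([455.8, 219.9]), 0.6)]
plate_mid [(array([461.2, 215.7]), 0.63)]
stand []
stand_slot [(array([206.8, 246.1]), 0.8)]
rail [(array([329.9, 242.9]), 0.96)]
clip_pivot [(array([211.8, 247. ]), 0.73), (array([334.9, 242.1]), 0.68)]
clip_mouth [(array([334.6, 244. ]), 0.94)]
0.8
```

View pics/scene0.png

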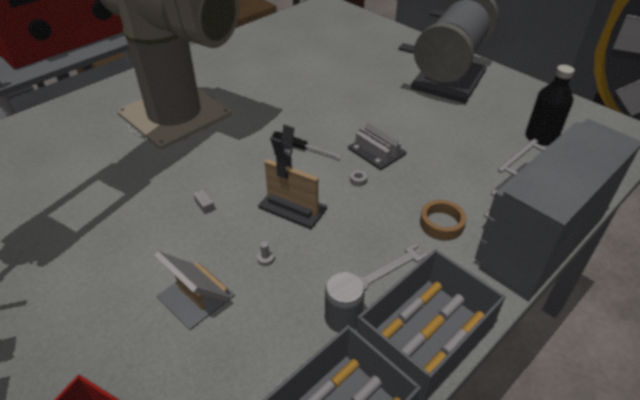

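View pics/top0.png

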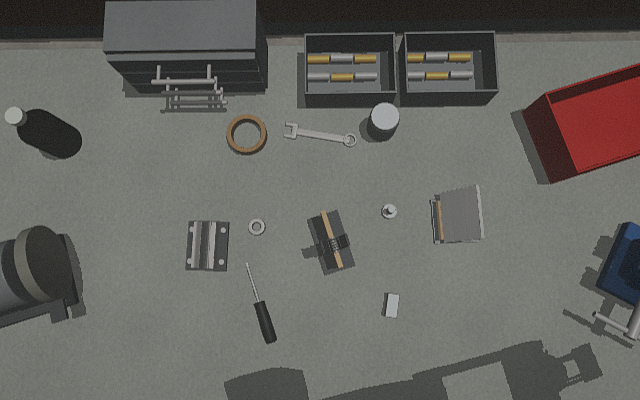

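The scene view shows the plate on its rest (190,285), the rail with the clip (290,190) and the stand (377,147). From the top they are at (457,215), (331,242) and (207,246). I'll zoom in to measure them.

```bash
cat > h.py <<'E'
import numpy as np,cv2
from plant import robot
def proj(c,X):
    k=robot.get_calibration(c);P=np.atleast_2d(X)@k["R"].T+k["t"]
    return np.c_[k["fx"]*P[:,0]/P[:,2]+k["cx"],k["fy"]*P[:,1]/P[:,2]+k["cy"]]
def unproj(c,uv,z):
    k=robot.get_calibration(c);d=np.array([(uv[0]-k["cx"])/k["fx"],(uv[1]-k["cy"])/k["fy"],1])
    o=-k["R"].T@k["t"];d=k["R"].T@d;return o+d*(z-o[2])/d[2]
def Rz(a):return np.array([[np.cos(a),-np.sin(a),0],[np.sin(a),np.cos(a),0],[0,0,1]])
def Ry(a):return np.array([[np.cos(a),0,np.sin(a)],[0,1,0],[-np.sin(a),0,np.cos(a)]])
E
python3 - <<'E'
import cv2,numpy as np
from h import *
np.set_printoptions(precision=4,suppress=True)
s=cv2.imread("pics/scene0.png");t=cv2.imread("pics/top0.png")
def crop(im,u,v,w,f):
    return cv2.resize(im[v-w//2:v+w//2,u-w//2:u+w//2],None,fx=f,fy=f,interpolation=cv2.INTER_CUBIC)
for nm,(a,b),(c,d) in(("rest",(195,285),(457,215)),("rail",(292,178),(331,242)),("stand",(377,147),(207,246))):
    o=np.hstack([crop(s,a,b,100,4),crop(t,c,d,80,5)]);cv2.imwrite(f"pics/c_{nm}.png",np.clip(o*1.5,0,255))
print(unproj("top",(207,246),0.01),unproj("top",(331,242),.11),unproj("top",(457,215),.03))
from scipy.spatial.transform import Rotation as R
print(R.from_rotvec(robot.read_state()["orientation"]).as_matrix())
E
```

```text
[0.4744 0.2604 0.01  ] [ 0.4733 -0.0137  0.11  ] [ 0.5348 -0.291   0.03  ]
[[ 0.      0.3305 -0.9438]
 [-0.     -0.9438 -0.3305]
 [-1.      0.     -0.    ]][ WARN:0@1.187] global loadsave.cpp:1063 imwrite_ Unsupported depth image for selected encoder is fallbacked to CV_8U.
```

```bash
echo
```

```text
(no output)
```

View pics/c_rest.png

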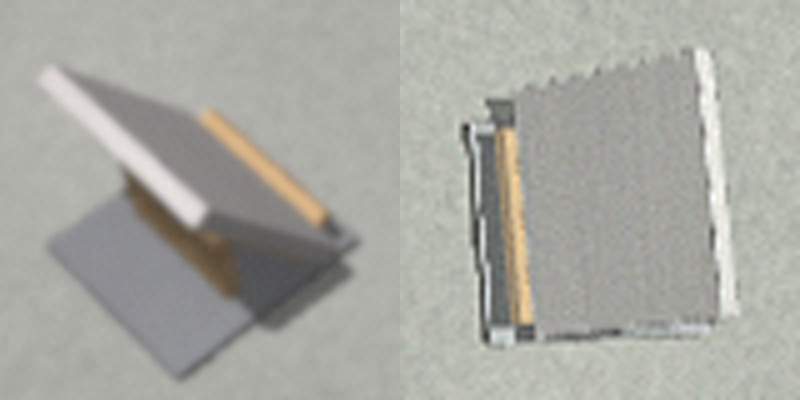

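View pics/c_rail.png

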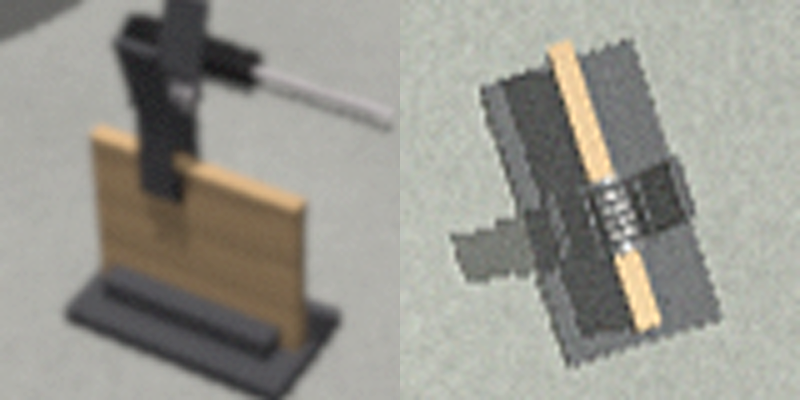

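View pics/c_stand.png

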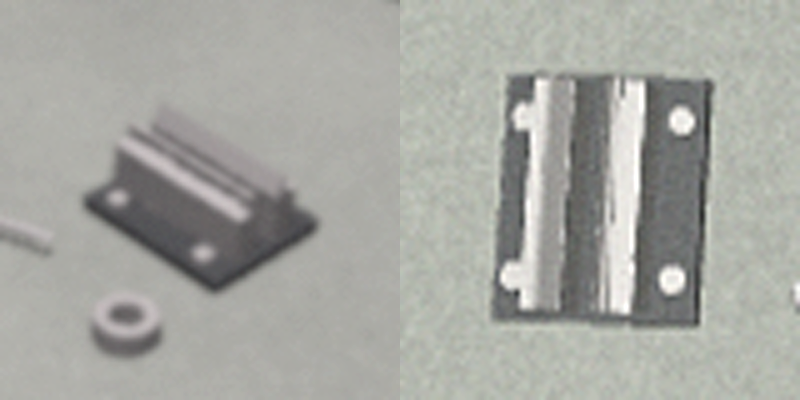

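```bash
cat > fit.py <<'E'
from h import *
from scipy.optimize import least_squares
np.set_printoptions(precision=4,suppress=True)
def px(c,o,f,L): return np.array([[o[0]+(x+.5)/f-.5,o[1]+(y+.5)/f-.5] for x,y in L])
def fit(name,mk,obs,p0):
    def r(p):
        return np.concatenate([(proj(c,mk(p,np.array(M)))-uv).ravel() for c,M,uv in obs])
    s=least_squares(r,p0,loss="soft_l1")
    print(name,s.x,"res px",np.round(r(s.x),1)); return s.x
pose=lambda p,M:(M@Rz(p[2]).T)+[p[0],p[1],0]
# stand: +x body ~? use yaw near 0 with own y along world x => yaw -90
b=.045;l=.055
fit("stand",pose,[("top",[(-b,l,.01),(b,l,.01),(b,-l,.01),(-b,-l,.01)],px("top",(167,206),5,[(110,75),(312,80),(298,325),(93,320)])),
 ("scene",[(b,l,.01),(b,-l,.01),(-b,-l,.01)][::1],px("scene",(327,97),4,[(320,222),(215,290),(83,200)]))],[.5,.26,-1.57])
# rail: own y along far (+x world)
fit("rail",pose,[("top",[(-.005,.06,.11),(.005,.06,.11),(-.005,-.06,.11),(.005,-.06,.11)],px("top",(291,202),5,[(150,47),(173,42),(237,332),(260,325)])),
 ("scene",[(.005,-.06,.11),(.005,.06,.11)],px("scene",(242,128),4,[(95,133),(305,209)]))],[.47,-.01,-1.3])
E
python3 fit.py
```

```text
stand [ 0.4766  0.2603 -1.5828] res px [ -0.6  -0.2  -0.9  -1.2   0.3  -0.5   0.6   0.4 -24.8  15.9 -33.  -22.6
  25.2 -15.4]
rail [ 0.4805 -0.014  -1.2833] res px [-0.6 -0.1 -0.5 -0.5 -0.4 -0.  -0.2 -0.1 -0.8  0.2 -1.6  0.6]
```

```bash
python3 - <<'E'
s=open("fit.py").read()
s=s.replace('[(b,l,.01),(b,-l,.01),(-b,-l,.01)][::1]','[(-b,l,.01),(b,l,.01),(b,-l,.01)]')
s+='''
pm=lambda p,M:(M@(Rz(p[3])@Ry(-p[4] if len(p)>4 else -.6)).T)+p[:3]
h=.05;w=.055;e=.005
# upper face own +x ; far end (+x world) = own -y
obs=[("top",[(e,-w,h),(-e,-w,h),(e,w,h),(-e,w,h),(e,-w,-h),(e,w,-h)],px("top",(417,175),5,[(295,52),(309,48),(322,320),(339,314),(115,88),(133,338)])),
 ("scene",[(-e,w,h),(e,w,h),(e,-w,h),(-e,-w,h),(e,-w,-h)],px("scene",(145,235),4,[(38,78),(55,66),(211,210),(197,228),(340,240)]))]
p=fit("plate",pm,obs,[.53,-.29,.07,1.57])
p5=fit("plate5",pm,obs,[.53,-.29,.07,1.57,.6])
B=.05
r=fit("rest",pose,[("top",[(B,-B,.004),(B,B,.004)],px("top",(417,175),5,[(65,125),(85,345)])),("scene",[(-B,B,.004),(-B,-B,.004),(B,-B,.004)],px("scene",(145,235),4,[(48,245),(180,378),(360,242)]))],[.53,-.28,1.57])
'''
open("fit.py","w").write(s)
E
python3 fit.py
python3 - <<'E'
from h import *
im=robot.read_camera("top")
for c in("scene","top"):
    for n in("clip_pivot","clip_mouth","stand_slot","plate_mid"):
        if c=="scene" and n=="clip_pivot": robot.read_camera(c)
        for m in robot.mark_of(c,n)[:2]:
            z={"clip_pivot":.15,"clip_mouth":.09,"stand_slot":.01,"plate_mid":.065}[n]
            print(c,n,m["p"],m["point"],unproj(c,m["point"],z))
E
```

```text
stand [ 0.4761  0.2595 -1.6091] res px [ 0.4 -0.5  0.  -0.5 -0.   0.2  0.3  0.1  0.1 -0.4  0.3 -1.1 -0.3 -0.6]
rail [ 0.4805 -0.014  -1.2833] res px [-0.6 -0.1 -0.5 -0.5 -0.4 -0.  -0.2 -0.1 -0.8  0.2 -1.6  0.6]
plate [ 0.5323 -0.2893  0.0627  1.613 ] res px [-0.  -0.7  0.3  0.4  0.2 -0.7 -0.   0.5 -1.   0.4 -0.   0.1  0.2  0.8
 -0.6 -1.1 -0.1 -0.7 -0.3  0.   1.1  1.6]
plate5 [ 0.5323 -0.2895  0.0626  1.6128  0.5957] res px [-0.1 -0.7  0.3  0.4  0.2 -0.7 -0.   0.5 -0.9  0.4  0.1  0.1  0.2  0.8
 -0.6 -1.1 -0.1 -0.7 -0.3  0.   1.   1.8]
rest [ 0.5266 -0.2913  1.6094] res px [ 0.3 -0.4  0.1 -0.  -0.3 -0.2 -0.1  0.1  0.4 -0.8]
scene clip_pivot 0.87 [282.5, 152.6] [ 0.46808836 -0.02358424  0.15      ]
scene clip_mouth 0.85 [284.9, 172.3] [ 0.46088989 -0.01439418  0.09      ]
scene stand_slot 0.62 [377.2, 147.3] [0.47289501 0.26507762 0.01      ]
scene plate_mid 0.95 [195.9, 275.5] [ 0.53656011 -0.28621475  0.065     ]
top clip_pivot 0.71 [334.0, 242.0] [ 0.4705176  -0.01898067  0.15      ]
top clip_mouth 0.92 [335.0, 244.8] [ 0.46890353 -0.02207047  0.09      ]
top clip_mouth 0.66 [333.5, 244.6] [ 0.46934566 -0.01900539  0.09      ]
top stand_slot 0.79 [211.1, 243.6] [0.47960813 0.25143602 0.01      ]
```

Call:
{"api": "play_rows", "payload": {"plan": [{"slide": [0.93,0.72,0],"roll": -0.176,"fingers": 1},{"slide": [0.93,0.72,0],"roll": -0.176,"fingers": 1},{"slide": [0.93,0.72,0],"roll": -0.176,"fingers": 1},{"slide": [0.93,0.72,0],"roll": -0.176,"fingers": 1},{"slide": [0.93,0.72,0],"roll": -0.176,"fingers": 1},{"slide": [0.93,0.72,0],"roll": -0.176,"fingers": 1},{"slide": [0.93,0.72,0],"roll": -0.176,"fingers": 1},{"slide": [0.93,0.72,0],"roll": -0.176,"fingers": 1},{"slide": [0.93,0.72,0],"roll": -0.176,"fingers": 1},{"slide": [0.93,0.72,0],"roll": -0.176,"fingers": 1},{"slide": [0.93,0.72,0],"roll": -0.176,"fingers": 1},{"slide": [0.93,0.72,0],"roll": -0.176,"fingers": 1},{"slide": [0,0,0],"roll": 0,"fingers": 1},{"slide": [0,0,0],"roll": 0,"fingers": 1}], "squeeze": 8}}

```text
t: 3.05
tool_pos: [0.5328, -0.3073, 0.2185]
orientation: [2.199, 0.047, -2.2]
force: [-0.1, 0.3, 0.6]
opening: 0.0928
```

Call:
{"api": "play_rows", "payload": {"plan": [{"slide": [0,0,-0.8],"fingers": 1},{"slide": [0,0,-0.8],"fingers": 1},{"slide": [0,0,-0.8],"fingers": 1},{"slide": [0,0,-0.8],"fingers": 1},{"slide": [0,0,-0.8],"fingers": 1},{"slide": [0,0,-0.78],"fingers": 1},{"slide": [0,0,0],"fingers": 1},{"slide": [0,0,0],"fingers": 1}]}}

```text
$.plan[0]: bad value
```

```bash
cat > look.py <<'E'
import sys
from h import *
n,a,b,w=sys.argv[1],sys.argv[2],sys.argv[3],int(sys.argv[4])
o=[]
for c,q in(("scene",a),("top",b)):
    u,v=map(int,q.split(","));im=robot.read_camera(c)[:,:,::-1]
    u0=max(0,min(640-w,u-w//2));v0=max(0,min(400-w,v-w//2));print(c,"origin",u0,v0,"f",400/w)
    o.append(cv2.resize(im[v0:v0+w,u0:u0+w],(400,400),interpolation=cv2.INTER_CUBIC))
cv2.imwrite(f"pics/{n}.png",np.clip(np.hstack(o)*1.5,0,255).astype(np.uint8))
E
python3 look.py p1 195,260 460,215 130
```

```text
scene origin 130 195 f 3.076923076923077
top origin 395 150 f 3.076923076923077
```

View pics/p1.png

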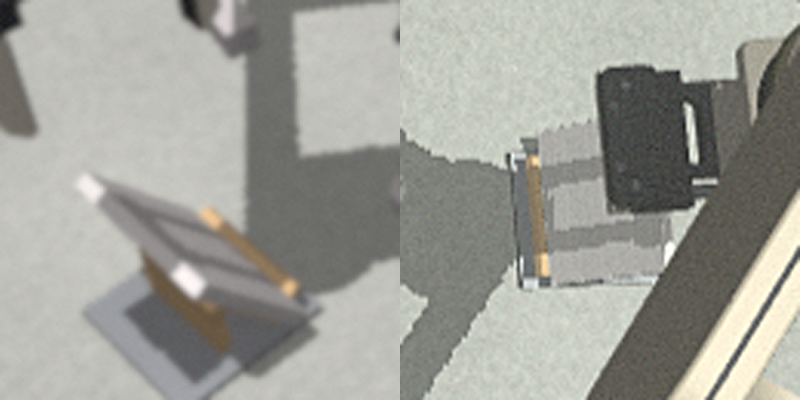

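The move was refused because `roll` is required in every row. The picture shows the plate untouched on its rest at about scene (190,270), with the gripper above it. I'll resend the descent.

Call:
{"api": "play_rows", "payload": {"plan": [{"slide": [0,0,-0.8],"roll": 0,"fingers": 1},{"slide": [0,0,-0.8],"roll": 0,"fingers": 1},{"slide": [0,0,-0.8],"roll": 0,"fingers": 1},{"slide": [0,0,-0.8],"roll": 0,"fingers": 1},{"slide": [0,0,-0.8],"roll": 0,"fingers": 1},{"slide": [0,0,-0.78],"roll": 0,"fingers": 1},{"slide": [0,0,0],"roll": 0,"fingers": 1},{"slide": [0,0,0],"roll": 0,"fingers": 1}]}}

```text
t: 4.15
tool_pos: [0.5332, -0.3079, 0.0764]
orientation: [2.201, 0.044, -2.199]
force: [0.1, -0.1, -0.1]
opening: 0.0931
```

```bash
python3 look.py p2 195,260 460,215 130
```

```text
scene origin 130 195 f 3.076923076923077
top origin 395 150 f 3.076923076923077
```

View pics/p2.png

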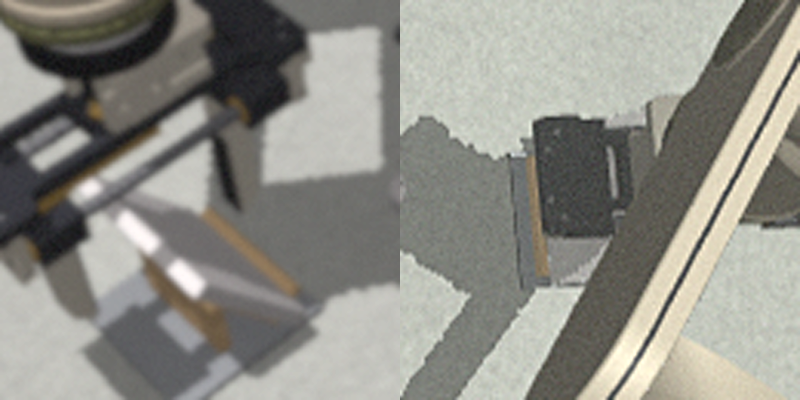

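The fingers straddle the plate: the left finger is outside and under the overhang (crop 85,300) and the right one is above the upper face (235,190). Next I close gently.

Call:
{"api": "play_rows", "payload": {"plan": [{"slide": [0,0,0],"roll": 0,"fingers": -1},{"slide": [0,0,0],"roll": 0,"fingers": -1},{"slide": [0,0,0],"roll": 0,"fingers": -1},{"slide": [0,0,0],"roll": 0,"fingers": -1},{"slide": [0,0,0],"roll": 0,"fingers": -1},{"slide": [0,0,0],"roll": 0,"fingers": -1}], "squeeze": 8}}

```text
t: 5.0
tool_pos: [0.5331, -0.307, 0.0752]
orientation: [2.2, 0.046, -2.2]
force: [-1.3, 0.8, 0.1]
opening: 0.0372
```

Call:
{"api": "play_rows", "payload": {"plan": [{"slide": [0,0,0],"roll": 0,"fingers": -1},{"slide": [0,0,0],"roll": 0,"fingers": -1},{"slide": [0,0,0],"roll": 0,"fingers": -1}]}}

```text
t: 5.38
tool_pos: [0.5332, -0.3072, 0.0754]
orientation: [2.2, 0.046, -2.2]
force: [-0.2, -1.1, 2.1]
opening: 0.0284
```

```bash
python3 look.py p3 195,260 460,215 130
```

```text
scene origin 130 195 f 3.076923076923077
top origin 395 150 f 3.076923076923077
```

View pics/p3.png

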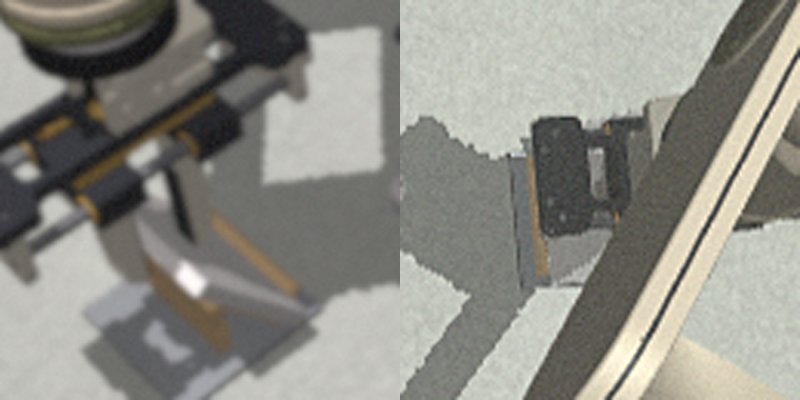

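Contact is at 28 mm opening, close to the 30 mm expected for the tilted plate. I'll move off the board along its normal so the plate can square up.

Call:
{"api": "play_rows", "payload": {"plan": [{"slide": [0,0.14,0.1],"roll": 0,"fingers": -1},{"slide": [0,0.14,0.1],"roll": 0,"fingers": -1},{"slide": [0,0.14,0.1],"roll": 0,"fingers": -1},{"slide": [0,0.14,0.1],"roll": 0,"fingers": -1},{"slide": [0,0.14,0.1],"roll": 0,"fingers": -1},{"slide": [0,0.14,0.1],"roll": 0,"fingers": -1},{"slide": [0,0.14,0.1],"roll": 0,"fingers": -1},{"slide": [0,0.14,0.1],"roll": 0,"fingers": -1}]}}

```text
t: 6.48
tool_pos: [0.5325, -0.2724, 0.0983]
orientation: [2.199, 0.048, -2.203]
force: [0.4, 2.0, -1.7]
opening: 0.0115
```

```bash
python3 look.py p4 195,260 460,215 130
```

```text
scene origin 130 195 f 3.076923076923077
top origin 395 150 f 3.076923076923077
```

View pics/p4.png

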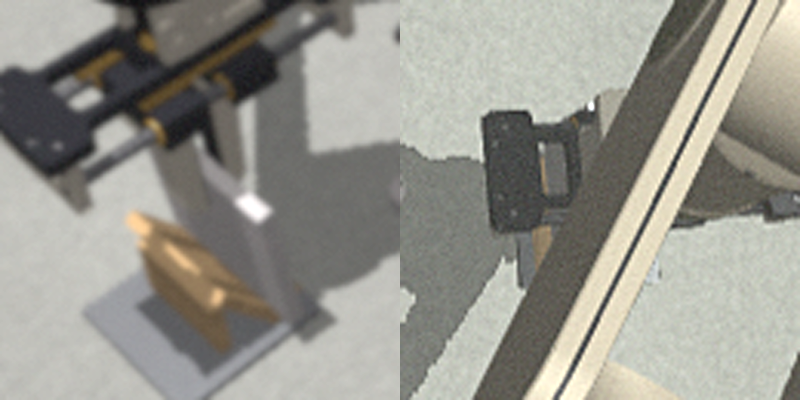

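Opening is 11.5 mm, so the plate is almost square. In the picture it hangs upright at crop (260,260), clear of the board. I'll firm the grip and lift.

Call:
{"api": "play_rows", "payload": {"plan": [{"slide": [0,0,0],"roll": 0,"fingers": -1},{"slide": [0,0,0.2],"roll": 0,"fingers": -1},{"slide": [0,0,0.4],"roll": 0,"fingers": -1},{"slide": [0,0,0.6],"roll": 0,"fingers": -1},{"slide": [0,0,0.8],"roll": 0,"fingers": -1},{"slide": [0,0,0.9],"roll": 0,"fingers": -1},{"slide": [0,0,0.9],"roll": 0,"fingers": -1},{"slide": [0,0,0.9],"roll": 0,"fingers": -1},{"slide": [0,0,0.9],"roll": 0,"fingers": -1},{"slide": [0,0,0.9],"roll": 0,"fingers": -1},{"slide": [0,0,0.8],"roll": 0,"fingers": -1},{"slide": [0,0,0.4],"roll": 0,"fingers": -1},{"slide": [0,0,0],"roll": 0,"fingers": -1}], "squeeze": 30}}

```text
t: 8.2
tool_pos: [0.5335, -0.274, 0.3319]
orientation: [2.202, 0.044, -2.197]
force: [-0.1, -0.4, -3.1]
opening: 0.0101
```

```bash
python3 look.py p5 230,130 440,235 180; python3 -c "
from h import *
print(proj('scene',[[.533,-.272,.33]]),proj('top',[[.533,-.272,.33]]))"
```

```text
scene origin 140 40 f 2.2222222222222223
top origin 350 145 f 2.2222222222222223
[[172.79058666 149.04662851]] [[496.68873258 192.42831898]]
```

View pics/p5.png

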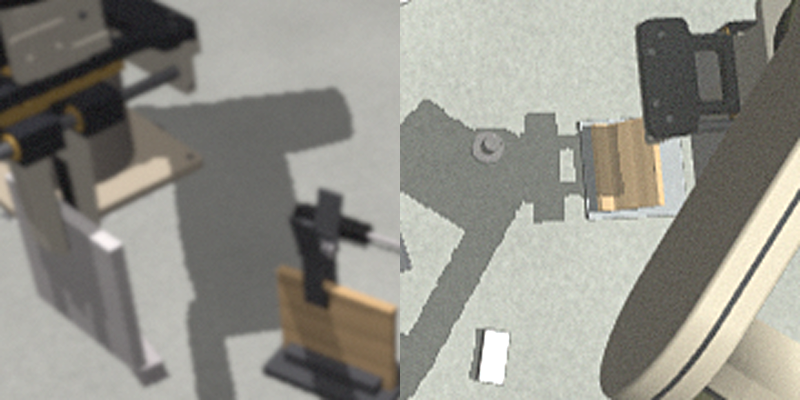

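```bash
python3 look.py p6 185,175 440,235 90
```

```text
scene origin 140 130 f 4.444444444444445
top origin 395 190 f 4.444444444444445
```

View pics/p6.png

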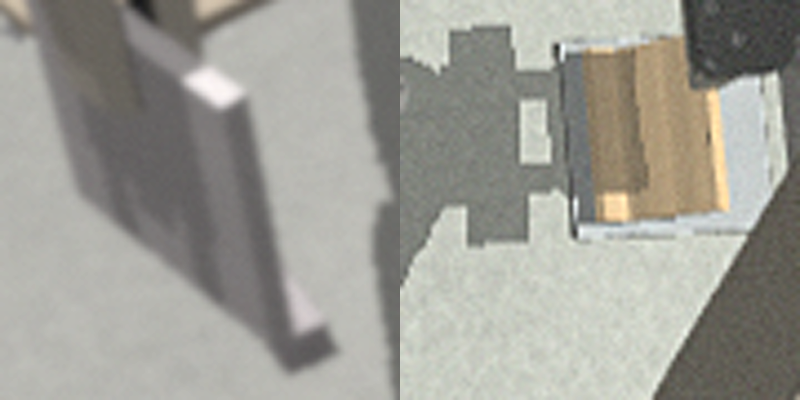

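```bash
cat > fit2.py <<'E'
import sys
sys.argv=["x"]
import io,contextlib
with contextlib.redirect_stdout(io.StringIO()):
    exec(open("fit.py").read())
# plate upright: own x ~ +y world, near end(+x world)=own -y
uv=px("scene",(140,130),40/9,[(212,108),(245,97),(80,190),(268,335),(188,78)])
M=[(-e,-w,h),(e,-w,h),(-e,w,-h),(-e,-w,-h)]
obs=[("scene",M,uv[:4])]
p=fit("free y fixed",lambda q,A:pm([q[0],-.274,q[1],1.611,q[2]],A),obs,[.533,.3,0])
p=fit("free y",lambda q,A:pm([q[0],q[3],q[1],1.611,q[2]],A),obs,[.533,.3,0,-.274])
E
python3 fit2.py
```

```text
free y fixed [0.531  0.3061 0.0323] res px [ 0.  -0.3 -1.2 -1.4 -0.2  0.5  1.1  2.6]
free y [ 0.4974  0.2766  0.0116 -0.2577] res px [ 0.5  0.  -1.  -0.8  0.8  0.3 -0.3  0.4]
```

Call:
{"api": "play_rows", "payload": {"plan": [{"slide": [-0.094,0.4,0],"roll": -0.028,"fingers": -1},{"slide": [-0.094,0.7,0],"roll": -0.028,"fingers": -1},{"slide": [-0.094,1,0],"roll": -0.028,"fingers": -1},{"slide": [-0.094,1,0],"roll": -0.028,"fingers": -1},{"slide": [-0.094,1,0],"roll": -0.028,"fingers": -1},{"slide": [-0.094,1,0],"roll": -0.028,"fingers": -1},{"slide": [-0.094,1,0],"roll": -0.028,"fingers": -1},{"slide": [-0.094,1,0],"roll": -0.028,"fingers": -1},{"slide": [-0.094,1,0],"roll": -0.028,"fingers": -1},{"slide": [-0.094,1,0],"roll": -0.028,"fingers": -1},{"slide": [-0.094,1,0],"roll": -0.028,"fingers": -1},{"slide": [-0.094,1,0],"roll": -0.028,"fingers": -1},{"slide": [-0.094,1,0],"roll": -0.028,"fingers": -1},{"slide": [-0.094,1,0],"roll": -0.028,"fingers": -1},{"slide": [-0.094,1,0],"roll": -0.028,"fingers": -1},{"slide": [-0.094,1,0],"roll": -0.028,"fingers": -1},{"slide": [-0.094,1,0],"roll": -0.028,"fingers": -1},{"slide": [-0.094,1,0],"roll": -0.028,"fingers": -1},{"slide": [-0.094,0.48,0],"roll": -0.028,"fingers": -1},{"slide": [-0.094,0.2,0],"roll": -0.028,"fingers": -1}]}}

```text
t: 10.9
tool_pos: [0.4759, 0.2607, 0.3302]
orientation: [-2.204, 0.039, 2.204]
force: [0.5, 0.1, -3.7]
opening: 0.0096
```

Call:
{"api": "play_rows", "payload": {"plan": [{"slide": [0,0,-0.5],"roll": 0,"fingers": -1},{"slide": [0,0,-0.9],"roll": 0,"fingers": -1},{"slide": [0,0,-0.9],"roll": 0,"fingers": -1},{"slide": [0,0,-0.9],"roll": 0,"fingers": -1},{"slide": [0,0,-0.9],"roll": 0,"fingers": -1},{"slide": [0,0,-0.5],"roll": 0,"fingers": -1},{"slide": [0,0,-0.2],"roll": 0,"fingers": -1},{"slide": [0,0,0],"roll": 0,"fingers": -1},{"slide": [0,0,0],"roll": 0,"fingers": -1}]}}

```text
t: 12.02
tool_pos: [0.4774, 0.2601, 0.1875]
orientation: [-2.205, 0.039, 2.201]
force: [-0.5, -0.0, -3.4]
opening: 0.0098
```

```bash
python3 look.py p7 380,120 200,240 110
```

```text
scene origin 325 65 f 3.6363636363636362
top origin 145 185 f 3.6363636363636362
```

View pics/p7.png

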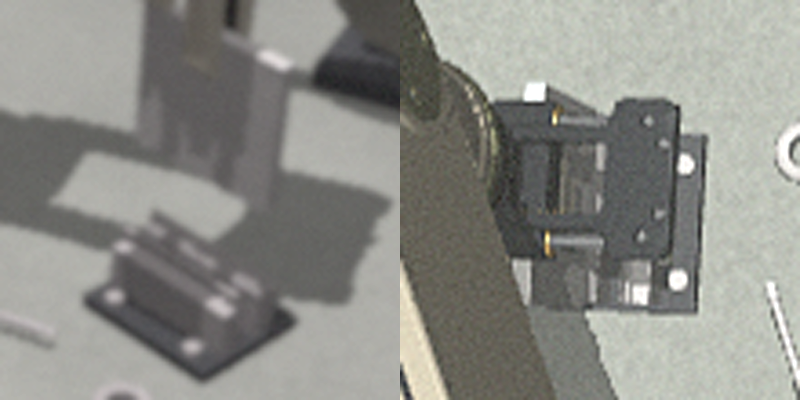

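```bash
cat > fit3.py <<'E'
import io,contextlib
with contextlib.redirect_stdout(io.StringIO()):
    exec(open("fit.py").read())
yw=np.pi-1.609
M=np.array([(-e,-w,-h),(e,-w,-h),(-e,w,-h),(-e,-w,h),(e,-w,h)])
q=proj("scene",pm([.475,.26,.1615,yw,0],M)); print("pred crop",(q-[325,65]+.5)*3.636-.5)
q=proj("top",pm([.475,.26,.1615,yw,0],M)); print("top crop",(q-[145,185]+.5)*3.636-.5)
E
python3 fit3.py
```

```text
pred crop [[262.4142 217.4374]
 [273.4805 211.017 ]
 [132.2916 142.1703]
 [280.8865  72.2764]
 [292.5687  66.1094]]
top crop [[198.5103 112.3908]
 [180.6776 111.9182]
 [185.0817 311.4818]
 [146.7402  87.7352]
 [126.9045  87.2139]]
```

```bash
python3 look.py p8 380,98 200,225 60
```

```text
scene origin 350 68 f 6.666666666666667
top origin 170 195 f 6.666666666666667
```

View pics/p8.png

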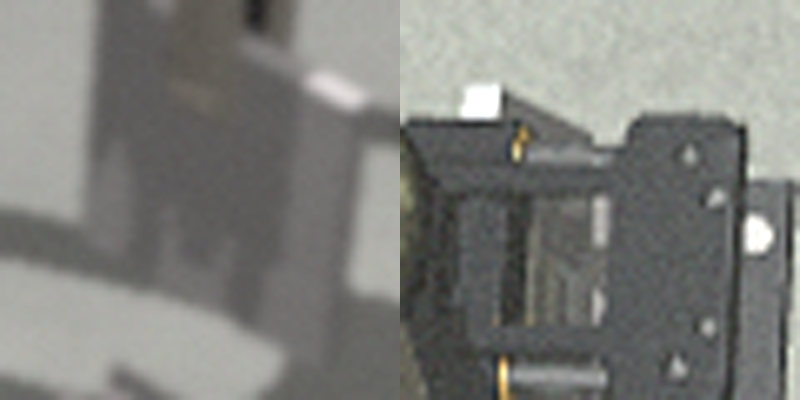

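```bash
cat >> fit3.py <<'E'
from scipy.spatial.transform import Rotation as Ro
f=400/60
uvs=px("scene",(350,68),f,[(318,95),(365,105),(85,228),(285,370)])
uvt=px("top",(170,195),f,[(63,118),(102,118),(102,85)])
def rx(a):return Ro.from_euler('x',a).as_matrix()
def mk(q,A): return (A@(Rz(yw)@Ry(q[4])@rx(q[3])).T)+[q[0],q[1],q[2]]
for M in ([(-e,-w,h),(e,-w,h),(-e,w,-h),(-e,-w,-h)],):
    s=fit("all",lambda q,A:mk(q,A),[("scene",np.array(M),uvs),("top",np.array([(-e,-w,h)]),uvt[1:2])],[.475,.26,.16,0,0])
E
python3 fit3.py
```

```text
pred crop [[262.4142 217.4374]
 [273.4805 211.017 ]
 [132.2916 142.1703]
 [280.8865  72.2764]
 [292.5687  66.1094]]
top crop [[198.5103 112.3908]
 [180.6776 111.9182]
 [185.0817 311.4818]
 [146.7402  87.7352]
 [126.9045  87.2139]]
all [0.4676 0.2603 0.1618 0.0202 0.0017] res px [ 2.3  1.8 -1.6 -1.4 -3.9 -0.   1.5  0.  -0.   0. ]
```

Call:
{"api": "play_rows", "payload": {"plan": [{"slide": [0,0,-0.5],"roll": 0,"fingers": -1},{"slide": [0,0,-0.5],"roll": 0,"fingers": -1},{"slide": [0,0,-0.4],"roll": 0,"fingers": -1},{"slide": [0,0,-0.3],"roll": 0,"fingers": -1},{"slide": [0,0,-0.2],"roll": 0,"fingers": -1},{"slide": [0,0,-0.2],"roll": 0,"fingers": -1},{"slide": [0,0,-0.2],"roll": 0,"fingers": -1},{"slide": [0,0,-0.1],"roll": 0,"fingers": -1},{"slide": [0,0,0],"roll": 0,"fingers": -1}]}}

```text
t: 13.35
tool_pos: [0.4766, 0.2599, 0.1141]
orientation: [-2.203, 0.04, 2.203]
force: [0.5, 0.0, -3.1]
opening: 0.0098
```

Call:
{"api": "play_rows", "payload": {"plan": [{"slide": [0,0,-0.15],"roll": 0,"fingers": -1},{"slide": [0,0,-0.15],"roll": 0,"fingers": -1},{"slide": [0,0,-0.15],"roll": 0,"fingers": -1},{"slide": [0,0,-0.15],"roll": 0,"fingers": -1},{"slide": [0,0,0],"roll": 0,"fingers": -1}]}}

```text
t: 13.98
tool_pos: [0.4763, 0.2597, 0.0956]
orientation: [-2.202, 0.04, 2.204]
force: [-0.5, 0.3, -2.5]
opening: 0.0095
```

```bash
python3 look.py p9 378,130 200,240 80
```

```text
scene origin 338 90 f 5.0
top origin 160 200 f 5.0
```

View pics/p9.png

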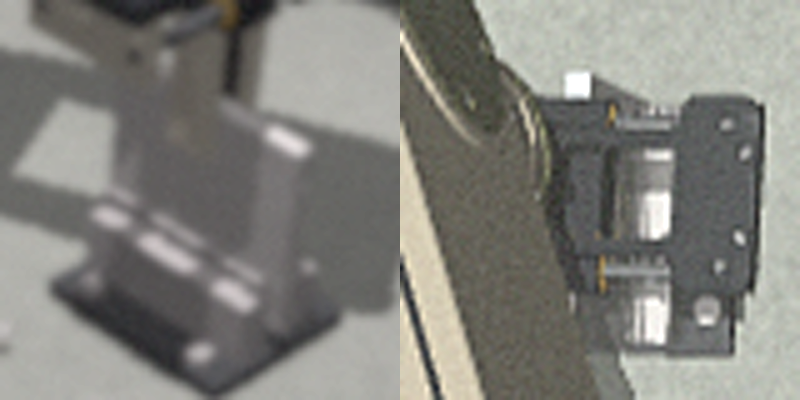

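The plate is in the slot, between the lips near crop (200,230), and there is no side force. I'll lower it slowly until it touches the floor.

Call:
{"api": "play_rows", "payload": {"plan": [{"slide": [0,0,-0.12],"roll": 0,"fingers": -1},{"slide": [0,0,-0.12],"roll": 0,"fingers": -1},{"slide": [0,0,0],"roll": 0,"fingers": -1}]}}

```text
t: 14.45
tool_pos: [0.4763, 0.2598, 0.0885]
orientation: [-2.202, 0.04, 2.204]
force: [-0.1, -0.2, -2.5]
opening: 0.0099
```

Call:
{"api": "play_rows", "payload": {"plan": [{"slide": [0,0,-0.06],"roll": 0,"fingers": -1},{"slide": [0,0,0],"roll": 0,"fingers": -1}]}}

```text
t: 14.7
tool_pos: [0.4766, 0.2599, 0.0871]
orientation: [-2.203, 0.04, 2.203]
force: [0.4, 0.3, -3.4]
opening: 0.0099
```

Call:
{"api": "play_rows", "payload": {"plan": [{"slide": [0,0,-0.07],"roll": 0,"fingers": -1},{"slide": [0,0,-0.07],"roll": 0,"fingers": -1},{"slide": [0,0,0],"roll": 0,"fingers": -1}]}}

```text
t: 15.08
tool_pos: [0.4768, 0.2602, 0.0838]
orientation: [-2.203, 0.039, 2.203]
force: [-4.0, -0.0, 4.8]
opening: 0.0099
```

Call:
{"api": "play_rows", "payload": {"plan": [{"slide": [0,0,-0.07],"roll": 0,"fingers": -1},{"slide": [0,0,0],"roll": 0,"fingers": -1}]}}

```text
t: 15.32
tool_pos: [0.4771, 0.2606, 0.0837]
orientation: [-2.204, 0.039, 2.202]
force: [-11.7, -2.3, 20.3]
opening: 0.01
```

Contact is at TCP z 0.084, with 20 N on the floor. I'll ease the grip so the plate settles flat, then open partly and check.

Call:
{"api": "play_rows", "payload": {"plan": [{"slide": [0,0,0.02],"roll": 0,"fingers": -1},{"slide": [0,0,0],"roll": 0,"fingers": -1},{"slide": [0,0,0],"roll": 0,"fingers": -0.4},{"slide": [0,0,0],"roll": 0,"fingers": -0.4},{"slide": [0,0,0],"roll": 0,"fingers": -0.4}], "squeeze": 4}}

```text
t: 15.95
tool_pos: [0.4766, 0.2598, 0.0813]
orientation: [-2.203, 0.04, 2.203]
force: [0.2, 0.7, 0.1]
opening: 0.0275
```

```bash
python3 look.py p10 378,130 200,240 80
```

```text
scene origin 338 90 f 5.0
top origin 160 200 f 5.0
```

View pics/p10.png

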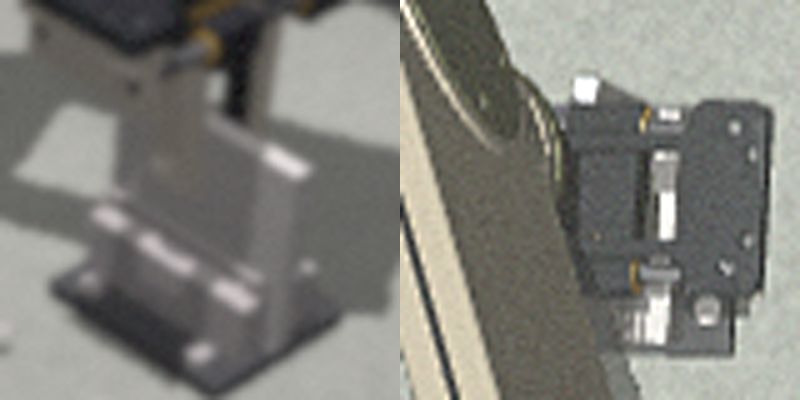

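The plate stands in the slot with its top edge at crop (285,160), and the fingers are clear. Going up.

Call:
{"api": "play_rows", "payload": {"plan": [{"slide": [0,0,0.3],"roll": 0,"fingers": -0.4},{"slide": [0,0,0.6],"roll": 0,"fingers": -0.4},{"slide": [0,0,0.9],"roll": 0,"fingers": -0.4},{"slide": [0,0,0.9],"roll": 0,"fingers": 0.5},{"slide": [0,0,0.9],"roll": 0,"fingers": 1},{"slide": [0,0,0.9],"roll": 0,"fingers": 1},{"slide": [0,0,0.9],"roll": 0,"fingers": 1},{"slide": [0,0,0.8],"roll": 0,"fingers": 1},{"slide": [-0.03,-0.9,0.3],"roll": 0.3,"fingers": 1},{"slide": [-0.03,-0.9,0],"roll": 0.3,"fingers": 1},{"slide": [-0.03,-0.9,0],"roll": 0.3,"fingers": 1},{"slide": [-0.03,-0.9,0],"roll": 0.3,"fingers": 1},{"slide": [-0.03,-0.9,0],"roll": 0.3,"fingers": 1},{"slide": [-0.03,-0.9,0],"roll": 0.3,"fingers": 1},{"slide": [-0.03,-0.9,0],"roll": 0.3,"fingers": 1},{"slide": [-0.03,-0.9,0],"roll": 0.23,"fingers": 1},{"slide": [-0.03,-0.9,0],"roll": 0,"fingers": 1},{"slide": [0,-0.9,0],"roll": 0,"fingers": 1},{"slide": [0,-0.2,0],"roll": 0,"fingers": 1},{"slide": [0,0,0],"roll": 0,"fingers": 1}]}}

```text
t: 18.55
tool_pos: [0.4687, -0.016, 0.2774]
orientation: [2.068, 0.3, -2.066]
force: [-0.7, 0.2, 0.1]
opening: 0.0932
```

```bash
python3 look.py p11 385,140 215,240 80;python3 look.py p12 290,150 330,230 120; python3 - <<'E'
from h import *
for c in("scene","top"):
    for n,z in(("clip_pivot",.15),("clip_mouth",.09)):
        for m in robot.mark_of(c,n)[:2]: print(c,n,m["p"],m["point"],unproj(c,m["point"],z))
E
```

```text
scene origin 345 100 f 5.0
top origin 175 200 f 5.0
scene origin 230 90 f 3.3333333333333335
top origin 270 170 f 3.3333333333333335
scene clip_pivot 0.57 [282.3, 152.9] [ 0.46852082 -0.02447636  0.15      ]
scene clip_mouth 0.94 [283.7, 174.6] [ 0.46456381 -0.02086166  0.09      ]
```

View pics/p11.png

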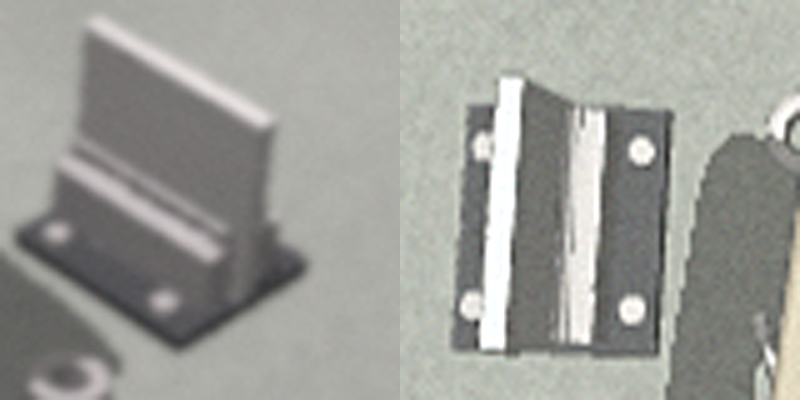

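View pics/p12.png

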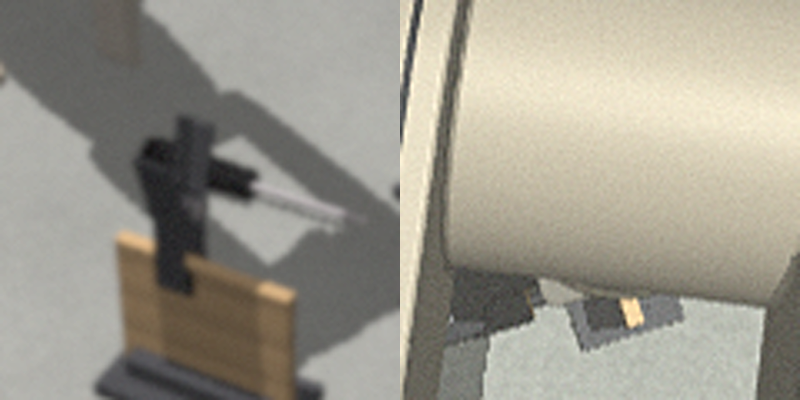

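The plate is standing upright on its own in the slot, with its top edge from (90,20) to (270,125) in the crop. I'll fit its pose, and the clip's position along the rail from the first pictures.

```bash
cat > fit4.py <<'E'
import io,contextlib
with contextlib.redirect_stdout(io.StringIO()):
    exec(open("fit.py").read())
M=np.array([(-.005,.055,0),(.005,.055,0),(-.005,-.055,0),(.005,-.055,0)])
T=("top",M,px("top",(175,200),5,[(100,77),(123,78),(81,348),(105,349)]))
S=("scene",M[[0,1,3]],px("scene",(345,100),5,[(275,120),(258,131),(85,28)]))
mk=lambda q,A:A@Rz(q[2]).T+[q[0],q[1],q[3] if len(q)>3 else .11]
fit("top only",mk,[T],[.476,.26,-1.6]); fit("both",mk,[T,S],[.476,.26,-1.6,.11])
# clip: jaws in the scene crop c_rail: jaw lower tips on the +x(own) side, z=.09, offsets x ~ .009 ; y +-.012
C=("scene",np.array([(.009,-.012,.09),(.009,.012,.09)]),px("scene",(242,128),4,[(142,190),(183,204)]))
rail=[.4805,-.014,-1.2833]
def mc(q,A): return pose([rail[0]-np.sin(rail[2])*q[0],rail[1]+np.cos(rail[2])*q[0],rail[2]],A)
fit("clip t",mc,[C],[0.])
# top: handles tips z=.2 x=+.026 
C2=("top",np.array([(.0265,-.012,.198),(.0265,.012,.198)]),px("top",(291,202),5,[(293,215),(282,155)]))
t=fit("clip t top",mc,[C2],[0.])
for q in ([-.012],[-.008],t): print(mc(q,np.zeros((1,3))))
E
python3 fit4.py
```

```text
top only [ 0.4764  0.2602 -1.6088] res px [-0.1 -0.2  0.2 -0.3 -0.1  0.2  0.1  0.2]
both [ 0.4762  0.2602 -1.6145  0.1088] res px [ 0.2  0.   0.5 -0.  -0.1  0.4  0.1  0.3  0.5  0.3  0.8 -0.1 -0.1 -0.3]
clip t [-0.0162] res px [ 0.1 -0.3 -0.   0. ]
clip t top [-0.0155] res px [ 0.8  0.3 -0.9 -0.3]
[[ 0.469  -0.0174  0.    ]]
[[ 0.4728 -0.0163  0.    ]]
[[ 0.4656 -0.0184  0.    ]]
```

Call:
{"api": "play_rows", "payload": {"plan": [{"slide": [-0.09,-0.07,-0.4],"roll": 0,"fingers": 1},{"slide": [0,0,-0.6],"roll": 0,"fingers": 1},{"slide": [0,0,-0.6],"roll": 0,"fingers": 1},{"slide": [0,0,-0.6],"roll": 0,"fingers": 1},{"slide": [0,0,-0.6],"roll": 0,"fingers": 1},{"slide": [0,0,-0.5],"roll": 0,"fingers": 1},{"slide": [0,0,-0.3],"roll": 0,"fingers": 1},{"slide": [0,0,0],"roll": 0,"fingers": 1},{"slide": [0,0,0],"roll": 0,"fingers": 1}]}}

```text
t: 20.08
tool_pos: [0.4663, -0.0183, 0.1692]
orientation: [2.067, 0.3, -2.065]
force: [-0.6, 0.1, -0.2]
opening: 0.0928
```

```bash
python3 look.py p13 285,150 330,230 80
```

```text
scene origin 245 110 f 5.0
top origin 290 190 f 5.0
```

View pics/p13.png

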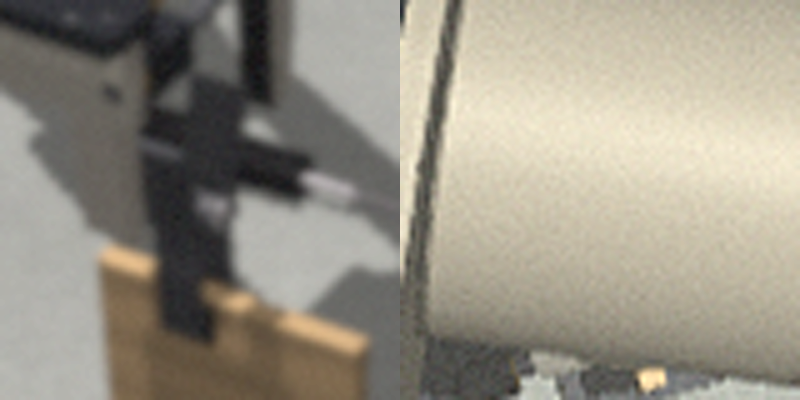

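```bash
python3 - <<'E'
from h import *
M=np.array([(.0265,-.012,.2),(.0265,.012,.2),(.009,-.012,.09),(.009,.012,.09),(.0465,-.0075,.169),(.0465,.0075,.169),(-.0465,-.0075,.169),(-.0465,.0075,.169)])
print((proj("scene",M@Rz(-1.2833).T+[.4663,-.0183,0])-[245,110]+.5)*5-.5)
E
```

```text
[[125.27101983 129.34044392]
 [180.02976693 148.63197708]
 [166.01720291 327.24820141]
 [216.58518325 346.60351838]
 [110.96094988 228.078424  ]
 [144.75038369 240.56969897]
 [241.26006183  99.93644001]
 [273.78159706 111.01927521]]
```

The jaw tips and fingertips fall within a pixel or so of my predictions, so the gripper is centred on the clip. Squeezing now.

Call:
{"api": "play_rows", "payload": {"plan": [{"slide": [0,0,0],"roll": 0,"fingers": -1},{"slide": [0,0,0],"roll": 0,"fingers": -1},{"slide": [0,0,0],"roll": 0,"fingers": -1},{"slide": [0,0,0],"roll": 0,"fingers": -1},{"slide": [0,0,0],"roll": 0,"fingers": -1},{"slide": [0,0,0],"roll": 0,"fingers": -1},{"slide": [0,0,0],"roll": 0,"fingers": -1},{"slide": [0,0,0],"roll": 0,"fingers": -1},{"slide": [0,0,0],"roll": 0,"fingers": -1}], "squeeze": 32}}

```text
t: 21.3
tool_pos: [0.4659, -0.0182, 0.1685]
orientation: [2.066, 0.301, -2.066]
force: [0.1, -0.4, -1.6]
opening: 0.0251
```

```bash
python3 look.py p14 285,150 330,230 80
```

```text
scene origin 245 110 f 5.0
top origin 290 190 f 5.0
```

View pics/p14.png

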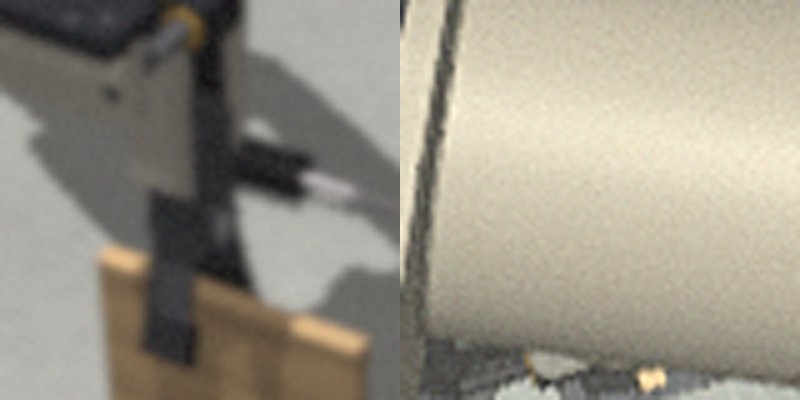

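The handles are at their stop (25 mm) and the jaws gape on both sides of the rail. The clip's weight shows on the wrist, so I lift straight up and then move across.

Call:
{"api": "play_rows", "payload": {"plan": [{"slide": [0,0,0.2],"roll": 0,"fingers": -1},{"slide": [0,0,0.4],"roll": 0,"fingers": -1},{"slide": [0,0,0.6],"roll": 0,"fingers": -1},{"slide": [0,0,0.7],"roll": 0,"fingers": -1},{"slide": [0,0,0.4],"roll": 0,"fingers": -1},{"slide": [0,0,0],"roll": 0,"fingers": -1}]}}

```text
t: 22.15
tool_pos: [0.4668, -0.0183, 0.2392]
orientation: [2.069, 0.3, -2.063]
force: [-0.4, 0.3, -1.4]
opening: 0.0248
```

Call:
{"api": "play_rows", "payload": {"plan": [{"slide": [0.03,0.4,0],"roll": -0.195,"fingers": -1},{"slide": [0.03,0.8,0],"roll": -0.195,"fingers": -1},{"slide": [0.03,0.9,0],"roll": -0.195,"fingers": -1},{"slide": [0.03,0.9,0],"roll": -0.195,"fingers": -1},{"slide": [0.03,0.9,0],"roll": -0.195,"fingers": -1},{"slide": [0.03,0.9,0],"roll": -0.195,"fingers": -1},{"slide": [0.03,0.9,0],"roll": -0.195,"fingers": -1},{"slide": [0.03,0.9,0],"roll": -0.195,"fingers": -1},{"slide": [0.03,0.9,0],"roll": -0.195,"fingers": -1},{"slide": [0.03,0.9,0],"roll": -0.195,"fingers": -1},{"slide": [0.03,0.6,0],"roll": -0.195,"fingers": -1},{"slide": [0.02,0.28,0],"roll": -0.195,"fingers": -1},{"slide": [0,0,0],"roll": 0,"fingers": -1},{"slide": [0,0,0],"roll": 0,"fingers": -1}]}}

```text
t: 23.9
tool_pos: [0.4762, 0.2598, 0.237]
orientation: [-2.202, 0.042, 2.204]
force: [0.8, 0.0, -1.0]
opening: 0.025
```

```bash
python3 look.py p15 385,110 215,240 100
```

```text
scene origin 335 60 f 4.0
top origin 165 190 f 4.0
```

View pics/p15.png

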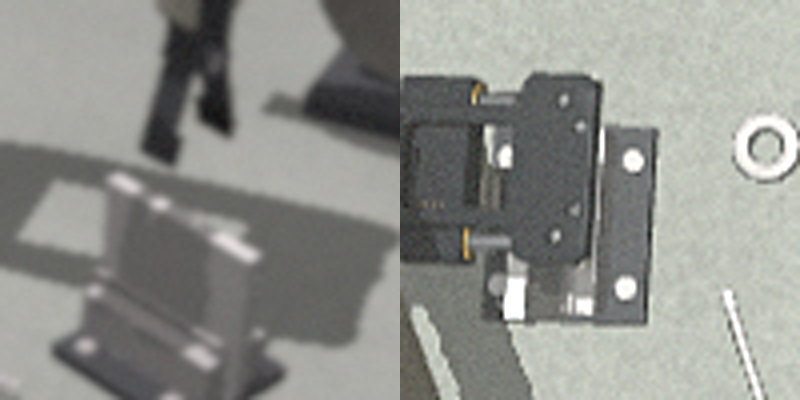

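The clip hangs gaping above the plate, with jaw tips near crop (165,155) and (215,130). I'll measure its pose in the hand before lowering it.

```bash
python3 look.py p16 382,82 215,240 50; python3 - <<'E'
from h import *
# tool at .4762,.2598,.237; pivot z = .237-.0185 ; tips 60 below
zp=.237-.0185
for hx in (.0215,.0265):
  M=np.array([(s*hx,y,-.06) for s in(1,-1) for y in(-.012,.012)]+[(s*hx,y,-.042) for s in(1,-1) for y in(-.012,.012)])
  print(hx);print((proj("scene",M@Rz(-1.609).T+[.4762,.2598,zp])-[357,57]+.5)*8-.5)
E
```

```text
scene origin 357 57 f 8.0
top origin 190 215 f 8.0
0.0215
[[118.17518128 320.4065908 ]
 [182.56552869 356.42327548]
 [225.48138882 264.34537508]
 [289.92382304 299.05417493]
 [122.9309706  263.13944834]
 [188.08835556 298.87425599]
 [231.29867069 207.53005781]
 [296.50681004 241.95331389]]
0.0265
[[105.43930962 327.06033865]
 [169.82043489 363.23387704]
 [237.70622602 257.95861282]
 [302.1516893  292.51996449]
 [110.06626093 269.74103408]
 [175.21448265 305.63318811]
 [243.64171255 201.19616834]
 [308.85263579 235.47161263]]
```

View pics/p16.png

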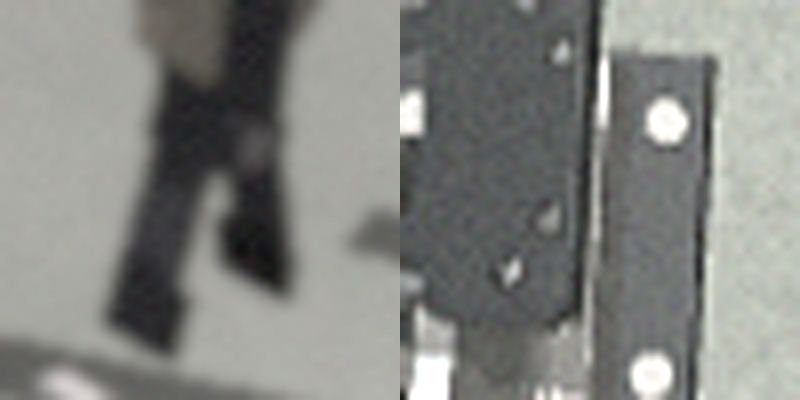

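The jaw tips match the prediction within about 1–2 mm. Lowering to TCP z ≈ 0.168.

Call:
{"api": "play_rows", "payload": {"plan": [{"slide": [0,0.01,-0.3],"roll": 0,"fingers": -1},{"slide": [0,0,-0.5],"roll": 0,"fingers": -1},{"slide": [0,0,-0.5],"roll": 0,"fingers": -1},{"slide": [0,0,-0.4],"roll": 0,"fingers": -1},{"slide": [0,0,-0.3],"roll": 0,"fingers": -1},{"slide": [0,0,-0.2],"roll": 0,"fingers": -1},{"slide": [0,0,-0.08],"roll": 0,"fingers": -1},{"slide": [0,0,0],"roll": 0,"fingers": -1},{"slide": [0,0,0],"roll": 0,"fingers": -1},{"slide": [0,0,0],"roll": 0,"fingers": -1}]}}

```text
t: 25.35
tool_pos: [0.4766, 0.2606, 0.1695]
orientation: [-2.203, 0.041, 2.202]
force: [0.1, 0.9, -1.6]
opening: 0.0253
```

```bash
python3 look.py p17 382,120 215,240 70; python3 look.py p18 320,200 320,200 400;python3 - <<'E'
from h import *
zp=.1685-.0185
for hx in (.0215,.0265):
  M=np.array([(s*hx,y,-.06) for s in(1,-1) for y in(-.012,.012)])
  print((proj("scene",M@Rz(-1.609).T+[.4762,.2598,zp])-[347,85]+.5)*400/70-.5)
print(robot.read_state()["tool_pos"],robot.read_state()["force"])
E
```

```text
scene origin 347 85 f 5.714285714285714
top origin 180 205 f 5.714285714285714
scene origin 120 0 f 1.0
top origin 120 0 f 1.0
[[129.12722094 216.63302638]
 [173.14758473 242.99951636]
 [203.01904707 175.55667462]
 [247.07951331 201.00282378]]
[[120.36424046 221.50435367]
 [164.37791797 247.98108529]
 [211.44388523 170.87332013]
 [255.50707587 196.21558557]]
[0.47645719 0.26053951 0.16925586] [ 0.50511387  0.10314735 -1.36134995]
```

View pics/p17.png

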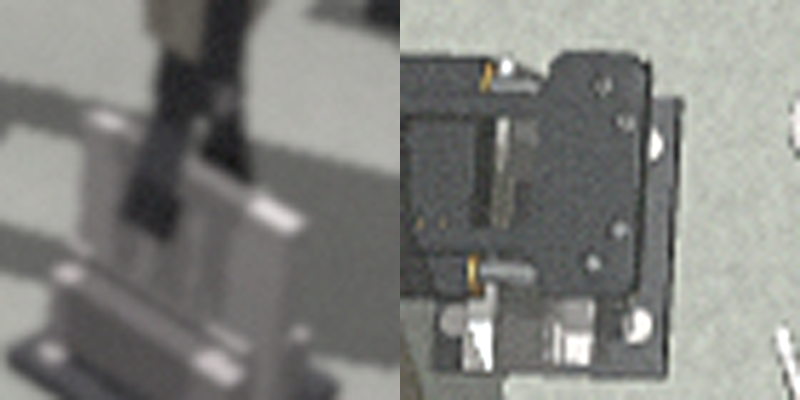

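View pics/p18.png

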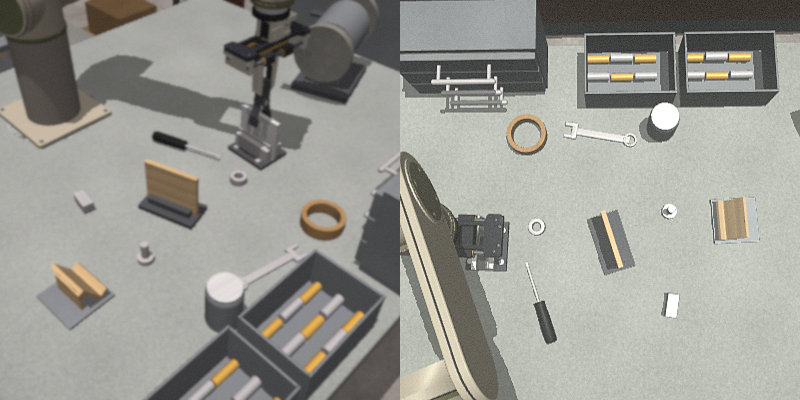

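The clip straddles the plate's top edge, and in the full view the bystanders are where they were. The tips sit about 2–3 mm high compared with the prediction (crop 165,238 against 164,248), so I'll lower 2 mm and hand in.

Call:
{"api": "play_rows", "payload": {"plan": [{"slide": [0,0,-0.08],"roll": 0,"fingers": -1},{"slide": [0,0,0],"roll": 0,"fingers": -1},{"slide": [0,0,0],"roll": 0,"fingers": -1},{"slide": [0,0,0],"roll": 0,"fingers": -1}]}}

```text
t: 26.05
tool_pos: [0.4764, 0.2605, 0.1668]
orientation: [-2.202, 0.042, 2.202]
force: [-0.5, -0.3, -0.9]
opening: 0.0256
```

```bash
python3 look.py p19 382,120 215,240 70; python3 - <<'E'
from h import *
s=robot.read_state();print(s["t"],s["tool_pos"],s["force"],s["opening"])
E
```

```text
scene origin 347 85 f 5.714285714285714
top origin 180 205 f 5.714285714285714
26.15 [0.47642341 0.26052791 0.16677436] [ 1.09982464  0.14698785 -1.46257825] 0.025376854586035457
```

View pics/p19.png

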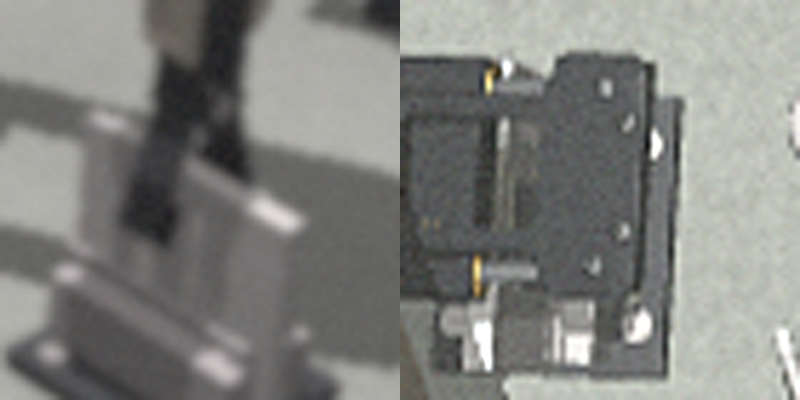

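The jaws hang on both sides of the plate, with the near tip at crop (165,243). The force shows only the clip's weight. Handing in.

```bash
python3 -c "
from plant import robot
print(robot.close_job())"
```

```text
the job is handed in; nothing more can be done
None
```

The plate is standing in the slotted stand, and the arm is holding the spring clip open over the middle of its top edge. I handed the job in at about 26 s of the 67 s allowed, with the clip still squeezed.

- **Plate:** I took it off the rest, lowered it until it touched the slot floor, let go and backed off. A fit to both cameras afterwards put it within about 1 mm of the stand's centre, with its top edge 109–110 mm above the bench. When it first touched down, the wrist read about 20 N down and 12 N sideways, so one corner probably landed first. After release it settled with no force on the fingers.
- **Clip:** The handles are squeezed to their stop (25 mm finger opening, 32 N grip), with the clip centred over the plate and its jaws along the plate's thickness. The wrist shows only the clip's weight, so nothing suggests it touches the plate. By calculation there is about 16 mm clear on each side; the last pictures show the near jaw well but the far one only partly.
- **Jaw depth:** The jaws reach about 20 mm below the top edge, give or take 2–3 mm. The picture first showed the tips 2–3 mm higher than calculated, so I lowered the clip 2 mm; the tip still looks slightly high.
- **Other things:** In the full views taken just before that last 2 mm move, the bystanders looked to be where they started; I checked this by eye only.

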